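# Swap the spring-loaded filter cartridge of a flow test rig

## Robot

A 6-joint arm with a two-finger parallel gripper is mounted at the origin on the work surface. World frame = base frame: x ahead of the robot, y to its left, z up, the work surface at z = 0. Lengths are in mm, angles in degrees, forces in N, time in s.
With the tool pointing down it reaches from about 350 to 850 mm from the base axis. Payload 8.1 kg.
Tool frame: the origin (TCP) lies midway between the tips of the shut fingers; the grasp point (between the pads) lies 19 mm behind it; z points along the fingers, y is the line along which they close (so a half turn about z gives the same grasp; the last joint's range is limited). The gripper opens to 85 mm and grips with 20 to 120 N. Pads are 22 mm wide; open, the fingers measure 114 mm over their backs; the gripper's body (76 mm by 85 mm) begins 54 mm behind the grasp point. The pads swing forward as they close: fully open they stand 13 mm farther back than shut.
Start: joints at [61.169, 7.471, 85.268, -0, 87.261, -4.893], TCP at [243.43, 548.404, 231.292] pointing down, gripper open.
Joint ranges: [-169.43, 169.43], [-51.17, 129.36], [1.28, 143.12], [-76.62, 256.62], [0, 156.53], [-152.29, 152.29]. Speed limits (degrees/s): [136.94, 136.94, 159.86, 180, 180, 180].

## Interface

Orientations are given as [roll, pitch, yaw] about the fixed x, y, z axes, in that order (R = Rz(yaw) Ry(pitch) Rx(roll)).
In Python, from bench import r gives the robot as it stands.
- The arm moves only by the tool send_rows, never from a script. Its argument "increments" is a list of rows, each a list of 6 numbers: the shift along the tool's x, y, z in mm, then the turn, a rotation vector about the tool's x, y, z in rad. A call has 1 to 5 rows; each row shifts and turns the commanded pose from where the row before left it, along the tool's axes as they then stand; what a row does not reach is not made up. A row lasts 1/8 s, in which the tool goes at most 62.5 mm and 10.7 degrees, less where a joint would pass 70% of its speed; a pose out of reach is approached as far as the arm can. A call is refused whole if a number of a shift passes 62.5 or a number of a turn 0.188, either way. A call with a gripper value outside its range is refused whole. "grip" is the closure, from -1 (fully open) to 1 (shut), set as the call begins (left out, the last holds). The fingers move at their own pace and stop on an object; "grip_force" is the grip in N (left out, the last holds). Time passes only in rows, so rows that do not move let the fingers close. It gives the time, the measured TCP pose, the force, the opening and the grip force at its end, in the units of the state.
- r.sense(): the state, without advancing time (a new reading comes with each control period).
- r.snapshot(name): name is "scene" or "top" or "wrist"; returns a dict with "img" (384x512x3 uint8, blue, green, red), "z_map" (384x512 float32, mm along the optical axis (not along the pixel's ray), 0 where there is no reading), "fx", "fy", "cx", "cy" (pixels), "D" ([k1, k2, p1, p2, k3] as OpenCV has them; the pictures are not rectified), "view" (4x4, takes a point from world to camera coordinates). Camera axes: x right, y down, z forward; pixel columns grow to the right and rows downward; lengths in mm; the calibration is good to about 2 mm. A picture is of the moment at which its call begins.
- r.hand_in(): hands the job in; it is judged then, once.
The state is a dict: "time": time; "joint_pos": joint angles; "qd": joint speeds; "joint_efforts": joint torques, N m; "tool_pos": TCP position; "tcp_rot": TCP orientation; "ft_force": force on the tool from outside, world axes, zero at the start; "wrist_torque": the same for the moment, N m; "finger_gap": finger opening in mm; "grip_force": force on a finger pad.
Only numpy, scipy, OpenCV 4.12 (cv2) and the standard library are available. Lean on these libraries where they do the work, as an engineer would, in place of code of your own. Each camera call takes 0.05 s, during which the arm holds its last target. There are 200 camera calls.

## Task

Take the spent filter cartridge out of the blue-based cradle and lay it gently, flat, in the steel tray, setting it down rather than dropping it. Then fit the loose cartridge of the same length in its place: sprung plunger against the tall stop, pressed in to get past the low stop, then let out so that its nose goes fully home in the low stop's pocket. Let go of everything, and leave the shorter cartridge, the bottle, the spanner and the meter where they are.

Things in the scene. Friction and masses are not known exactly. Their poses are not given: they have to be found in the camera images.
- cradle: Fixed cradle: blue base plate 196 x 90 x 10 mm, two steel stops 64 mm wide, open between them. Origin on the table under the middle of the seat, z up, x along the seat's axis from low stop to tall stop. The seat's axis is 60 mm above the table.
- tall_stop (a point): On the seat's axis, on the face of the tall stop's back plate: x = +75 mm in the cradle's frame. The plate's top is 112 mm above the table. In front of it (x 63 to 75 mm) two cheeks up to 78 mm high form an upright groove 20 mm wide, open at the top and towards the low stop, flared above 70 mm; its floor is 53 mm above the table, 7 mm below the axis.
- low_stop (a point): On the seat's axis, on the floor of the low stop's pocket: x = -61 mm in the cradle's frame. The stop is 20 mm thick, its top 78 mm above the table, its inner face at x = -51 mm. The blind pocket is 21 mm wide, 10 mm deep, and runs from 52 to 74 mm above the table.
- spent: The spent cartridge, seated in the cradle at the start, about 0.35 kg. Square aluminium housing 36 x 36 mm, 62 mm of it bare (to grip) between two steel end caps 44 x 44 x 14 mm; 90 mm over the caps. Origin at the centre of the caps' underside, z up; x along the axis from rigid nose to sprung plunger. Seated, its x is the cradle's x, its middle over the cradle's origin, axis 60 mm high.
- fresh: The cartridge to fit: same shape, size, origin and axes as spent; 0.25 to 0.5 kg. Lies flat on the table to one side of the cradle.
- spent_mid (a point): Middle of the spent cartridge, on its axis, 22 mm above its underside.
- fresh_mid (a point): Middle of the fresh cartridge, on its axis, 22 mm above its underside.
- fresh_nose (a point): Tip of the fresh cartridge's rigid nose (-x end): 16 mm diameter, 16 mm long, tip 61 mm from the middle.
- fresh_tip (a point): Tip of the fresh cartridge's sprung plunger (+x end): 14 mm diameter, sticking 36 mm out of its cap when free (tip 81 mm from the middle); moves with the plunger. The spent one's is alike.
- fresh_plunger (a joint): How far the fresh cartridge's plunger is pressed in, m: 0 free, 0.026 fully in, 0.006 when seated in the cradle. Spring: about 2 N to start it, plus 0.15 N per mm. To pass the low stop it must be pressed in more than 16 mm.
- tray: Fixed shallow open steel tray, 210 x 150 mm outside, walls 4 mm thick and 18 mm high, floor 4 mm above the table. Origin at the centre of its underside, x along its length. It lies on the other side of the cradle from the fresh cartridge.
- stubby: A shorter cartridge of the same make, which does not fit: 60 mm over the caps, 112 mm tip to tip. Lies on the table between robot and cradle. Leave alone. Origin as for the others.
- bottle: Upright white bottle, 56 mm diameter, 130 mm tall, origin at the centre of its foot. Leave alone.
- spanner: Steel spanner 170 mm long lying on the table beyond the cradle. Leave alone.
- meter: Black bench meter 55 x 120 x 50 mm high, origin at the centre of its underside. Leave alone.
There are look-alikes about, which are no part of the job. Leave any red look-alike of the spent alone.

How it is judged (in metres and radians):
On the way, in this order (a step that is already met when the one before it is completed fails the run):
1. the spent cartridge is lowered flat into the tray, to within 10 mm of its floor, while still held (contact force between the fingers and spent above 0.5 N and x of spent_mid in the frame of tray between -0.05 and 0.05 m and y of spent_mid in the frame of tray between -0.05 and 0.05 m and z of spent_mid in the frame of tray below 0.036 m), for 0.04 s.
2. the fresh cartridge is held between the stops with its plunger pressed in by more than 12 mm (value of joint fresh_plunger above 0.012 m and contact force between fresh and cradle above 0.5 N and distance between fresh_mid and cradle below 0.13 m), for 0.04 s.
3. the fresh cartridge sits in both recesses (x of fresh_nose in the frame of cradle below -0.058 m and x of fresh_tip in the frame of cradle above 0.072 m and z of fresh_nose in the frame of cradle below 0.066 m), for 0.2 s.
At the end, for the whole second after the job is handed in: Fresh cartridge in the cradle: nose at least 7 mm into the low stop's pocket, plunger tip in the groove within 3 mm of the back plate, both within 5 mm of the seat's axis. Spent one flat on the tray's floor, its middle within 50 mm of the tray's centre along x and y. Both at rest (all of step 3 and y of fresh_nose in the frame of cradle between -0.005 and 0.005 m and z of each of fresh_nose, fresh_tip in the frame of cradle above 0.055 m and y of fresh_tip in the frame of cradle between -0.006 and 0.006 m and z of fresh_tip in the frame of cradle below 0.066 m and x of spent_mid in the frame of tray between -0.05 and 0.05 m and y of spent_mid in the frame of tray between -0.05 and 0.05 m and z of spent_mid in the frame of tray below 0.031 m and angle between spent's own x axis and vertical between 1.5 and 1.64 rad and linear speed of each of fresh, spent below 0.02 m/s); the robot touches nothing.
It fails at once if the shorter cartridge is moved by more than 15 mm (distance of stubby from where it was at the start of the episode above 0.015 m).
It fails at once if the bottle is moved by more than 15 mm or tipped (distance of bottle from where it was at the start of the episode above 0.015 m or angle between bottle's own z axis and vertical above 0.3 rad).
It fails at once if the spanner is moved by more than 15 mm (distance of spanner from where it was at the start of the episode above 0.015 m).
It fails at once if the meter is moved by more than 15 mm (distance of meter from where it was at the start of the episode above 0.015 m).
It also fails if it takes over 70 s, if anything falls off the work surface, if the arm or the gripper's body presses on something with over 40 N, if the wrist force passes 120 N, or if a joint passes its speed limit or range.

## Working session

There is one attempt and no reset: what is moved stays moved. The work goes in short steps, Python scripts to look and compute and a tool call to move; the robot and the scene stay as the last step left them, time stands still between calls to the robot, and variables do not carry over. Pictures are saved under pics/ and viewed, at most 10 in all, crops included, and the job is handed in when it is done.

Besides the shell and the picture viewer there is one more tool, called after "Emit:" as name(argument=value, ...) on one line, values as JSON. send_rows: Moves the arm, as the interface text tells. Its arguments: {"type":"object","properties":{"increments":{"type":"array"},"grip":{"type":"number"},"grip_force":{"type":"number"}},"required":["increments"]}

```bash
ls; mkdir -p pics
cat > h.py <<'E'
import numpy as np, cv2
from bench import r
def cloud(s):
    z=s["z_map"]; h,w=z.shape
    K=np.array([[s["fx"],0,s["cx"]],[0,s["fy"],s["cy"]],[0,0,1.]])
    u,v=np.meshgrid(np.arange(w),np.arange(h))
    p=cv2.undistortPoints(np.stack([u,v],-1).reshape(-1,1,2).astype(np.float64),K,np.array(s["D"],float)).reshape(h,w,2)
    c=np.dstack([p[...,0]*z,p[...,1]*z,z,np.ones_like(z)])
    W=c@np.linalg.inv(np.array(s["view"])).T
    W=W[...,:3]; W[z<=0]=np.nan
    return W
def save(n,a,sc=1.5):
    cv2.imwrite("pics/"+n+".png",cv2.resize(a,None,fx=sc,fy=sc))
E
python3 - <<'E'
from h import *
for n in ("top","scene"):
    s=r.snapshot(n); W=cloud(s); save(n,s["img"]); np.savez(n,img=s["img"],W=W)
    print(n,np.round(np.linalg.inv(s["view"]),2).tolist())
print(r.sense())
E
```

```text
pics
top [[0.01, -0.98, 0.18, 382.49], [-1.0, -0.01, -0.0, -6.34], [0.0, -0.18, -0.98, 1362.14], [0.0, 0.0, 0.0, 1.0]]
scene [[-0.56, 0.67, -0.49, 1068.55], [0.83, 0.47, -0.32, 295.22], [0.01, -0.58, -0.81, 859.74], [0.0, 0.0, 0.0, 1.0]]
{'time': 0.1, 'joint_pos': array([ 6.11675337e+01,  7.51409782e+00,  8.53238901e+01, -2.35721158e-04,
        8.72619563e+01, -4.89394685e+00]), 'qd': array([ 0.03369096, -0.02875611, -0.21012983,  0.03724961,  0.07164765,
       -0.01747795]), 'joint_efforts': array([ 2.05156968e-03, -5.70943451e+01, -5.01947844e+01, -7.50628573e-07,
        7.87786092e-03,  4.91083517e-05]), 'tool_pos': array([243.19749494, 547.94729885, 230.3066078 ]), 'tcp_rot': array([-1.79900400e+02, -8.29183505e-03,  1.56061485e+02]), 'ft_force': array([-0.23375283,  0.15775008,  0.64357332]), 'wrist_torque': array([0.00270532, 0.0111607 , 0.00697384]), 'grip_force': 0.0, 'finger_gap': 85.4895103940921}
```

View pics/top.png

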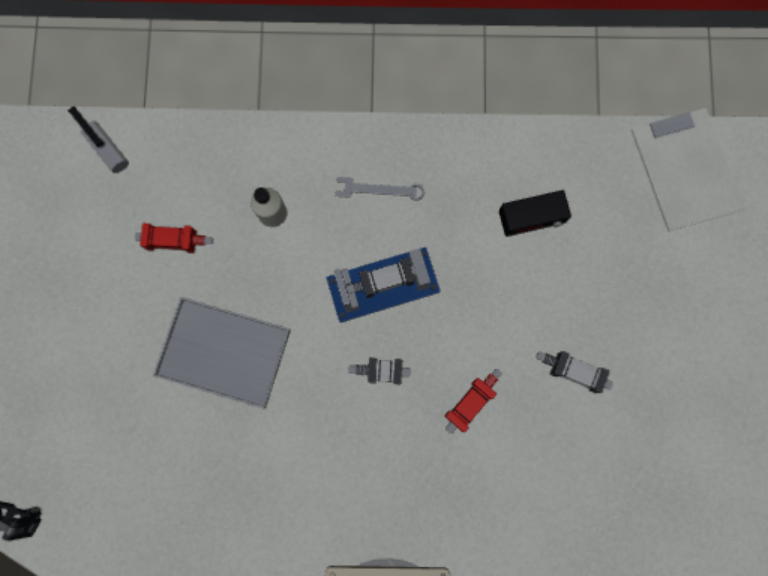

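View pics/scene.png

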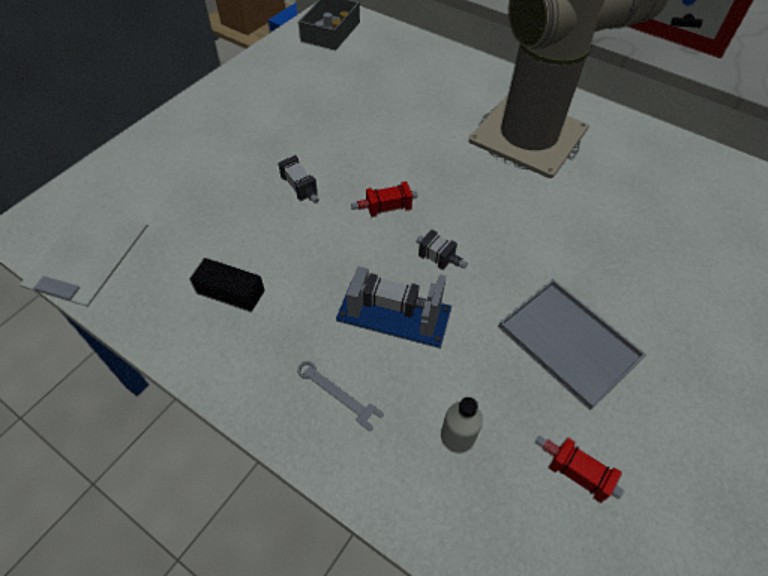

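The top view shows the cradle at (383,285) with its tall stop on the left. The tray is at (222,352), the stubby at (385,370), and the fresh cartridge at (580,372) with its plunger to the left (542,356). The scene view agrees. Next I'll measure from the depth map.

```bash
cat > m.py <<'E'
from h import *
d=np.load("top.npz"); W=d["W"]; img=d["img"].astype(int)
B,G,R=img[...,0],img[...,1],img[...,2]
v,u=np.mgrid[0:384,0:512]; U=u*1.5;V=v*1.5
def box(a,b,c,e): return (U>a)&(U<b)&(V>c)&(V<e)
def rect(P):
    (c,s,a)=cv2.minAreaRect(P[:,:2].astype(np.float32)); return np.round(c,1),np.round(s,1),round(a,2)
print("table z", np.nanmedian(W[box(300,500,440,540)][:,2]))
m=box(310,455,235,335)&(B>R+50); P=W[m]; P=P[np.isfinite(P[:,2])]; print("blue",len(P),np.median(P[:,2]),rect(P))
m=box(140,305,285,420); P=W[m]; Q=P[P[:,2]>12]; print("tray walls",len(Q),rect(Q), "floor z",np.median(P[(P[:,2]<9)][:,2]))
for n,b in dict(fresh=(525,625,340,400),spent=(357,415,255,300),cr=(320,445,240,325),stubby=(345,415,350,390),bottle=(240,295,180,230),meter=(490,580,185,240),red=(440,510,365,440)).items():
    P=W[box(*b)]; z={'spent':66,'fresh':15,'cr':70}.get(n,15); Q=P[P[:,2]>z]; print(n,len(Q),rect(Q),np.round(np.percentile(Q[:,2],[5,50,95,99]),1))
m=box(525,625,340,400); P=W[m]; Q=P[P[:,2]>39]; print("fresh caps",len(Q),rect(Q)); Q=P[P[:,2]>31]; print("fresh top",rect(Q))
m=box(320,445,240,325); P=W[m]; Q=P[P[:,2]>90]; print("tall",len(Q),rect(Q))
E
python3 m.py
```

```text
table z 0.7941994821737808
blue 941 10.805130049582203 (array([606.5,  16.7]), array([ 88.7, 193.7]), 18.23)
tray walls 460 (array([476.9, 307.5]), array([213.4, 149.6]), 74.5) floor z 2.2303357177024736
fresh 663 (array([ 452.2, -329. ]), array([141.2,  44.2]), 68.77) [23.2 40.5 47.4 49. ]
spent 540 (array([609.2,   7.9]), array([ 44.7, 111.4]), 17.11) [71.8 79.2 85.1 86.5]
cr 897 (array([605.4,  16.3]), array([ 69.9, 158.2]), 17.19) [ 73.   79.7 113.3 116. ]
stubby 449 (array([446.4,  20.4]), array([111.3,  42.9]), 87.73) [25.8 41.  47.6 49.3]
bottle 458 (array([737.3, 225.6]), array([48.8, 55.2]), 34.04) [ 27.9  88.8 131.6 134.5]
meter 973 (array([ 739.3, -264.2]), array([ 61.8, 121.8]), 13.82) [29.7 49.7 54.4 56.5]
red 635 (array([ 396. , -149.3]), array([ 43.6, 140.8]), 50.21) [26.7 41.  47.4 49. ]
fresh caps 403 (array([ 448.8, -337.9]), array([89.2, 44.2]), 68.77)
fresh top (array([ 451.9, -329.9]), array([134.5,  44.2]), 68.77)
tall 122 (array([584.2,  86. ]), array([64.5, 11.9]), 17.96)
```

Emit:
send_rows(increments=[[0,0,0,0,0,0.168],[0,0,0,0,0,0.168],[0,0,0,0,0,0.168],[0,0,0,0,0,0.168],[0,0,0,0,0,0.168]], grip=-1)

```text
time: 0.72
tool_pos: [243.2, 548.1, 230.6]
tcp_rot: [-180.0, 0.0, 107.6]
ft_force: [1.1, -0.7, 0.3]
finger_gap: 85.5
grip_force: 0.0
```

Emit:
send_rows(increments=[[-48,14,0,0,0,0],[-48,14,0,0,0,0],[-48,14,0,0,0,0],[-48,14,0,0,0,0],[-48,14,0,0,0,0]])

```text
time: 1.35
tool_pos: [384.4, 340.1, 230.9]
tcp_rot: [-180.0, 0.0, 107.9]
ft_force: [1.1, 0.3, -0.1]
finger_gap: 85.1
grip_force: 0.0
```

Emit:
send_rows(increments=[[-48,14,0,0,0,0],[-48,14,0,0,0,0],[-48,14,0,0,0,0],[-48,14,0,0,0,0],[-48,14,0,0,0,0]])

```text
time: 1.98
tool_pos: [524.9, 133.3, 230.9]
tcp_rot: [-180.0, -0.0, 107.9]
ft_force: [0.3, 0.6, -0.3]
finger_gap: 85.2
grip_force: 0.0
```

Emit:
send_rows(increments=[[-48,14,0,0,0,0],[-48,14,0,0,0,0],[-48,14,0,0,0,0],[0,0,0,0,0,0],[0,0,0,0,0,0]])

```text
time: 2.6
tool_pos: [608.3, 10.9, 230.6]
tcp_rot: [-179.9, -0.1, 107.9]
ft_force: [-0.5, 0.4, 0.1]
finger_gap: 85.7
grip_force: 0.0
```

```bash
cat > w.py <<'E'
from h import *
import sys
n=sys.argv[1]; s=r.snapshot("wrist"); W=cloud(s); save(n,s["img"]); np.savez(n,img=s["img"],W=W)
P=W.reshape(-1,3); P=P[np.isfinite(P[:,2])]
print(len(P),np.round(np.percentile(P,[1,99],axis=0)))
print(np.round(np.linalg.inv(s["view"]),2).tolist())
E
python3 w.py w1
```

```text
195797 [[ 275. -441. -563.]
 [1560.  226.  320.]]
[[0.95, 0.29, 0.1, 582.9], [0.31, -0.9, -0.31, 91.95], [-0.0, 0.33, -0.94, 373.29], [0.0, 0.0, 0.0, 1.0]]
```

View pics/w1.png

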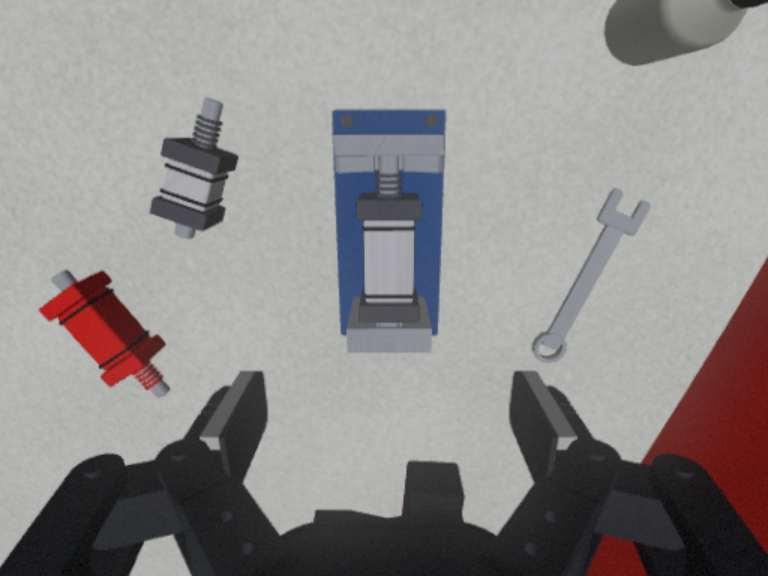

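The wrist view shows the cradle square to the tool, centred at column 388. The spent cartridge is at (388,260) and the tall stop is at the top (388,145).

```bash
cat > m2.py <<'E'
from h import *
d=np.load("w1.npz"); W=d["W"]; img=d["img"].astype(int)
v,u=np.mgrid[0:384,0:512]; U=u*1.5;V=v*1.5
def box(a,b,c,e): return (U>a)&(U<b)&(V>c)&(V<e)&np.isfinite(W[...,2])
def rect(P):
    (c,s,a)=cv2.minAreaRect(P[:,:2].astype(np.float32)); return len(P),np.round(c,1),np.round(s,1),round(a,2)
B,R=img[...,0],img[...,2]
print("table",np.median(W[box(460,520,100,300)][:,2]))
P=W[box(320,460,100,345)&(B>R+50)]; print("blue",rect(P),np.median(P[:,2]))
t=np.radians(108); o=np.array([608.5,9]); ax=np.array([np.cos(t),np.sin(t)]); la=np.array([np.sin(t),-np.cos(t)])
P=W[box(320,460,100,360)]; 
def st(n,Q):
    X=(Q[:,:2]-o)@ax; Y=(Q[:,:2]-o)@la
    print(n,len(Q),"x",np.round(np.percentile(X,[1,99]),1),"y",np.round(np.percentile(Y,[1,50,99]),1),"z",np.round(np.median(Q[:,2]),1), rect(Q)[1:])
X=(P[:,:2]-o)@ax; Y=(P[:,:2]-o)@la; Z=P[:,2]
st("tall",P[Z>100]); st("low",P[(X<-49)&(Z>75)]); st("caps+housing",P[(abs(X)<47)&(abs(Y)<25)&(Z>70)])
st("housing",P[(abs(X)<25)&(abs(Y)<25)&(Z>70)]);st("capP",P[(X>28)&(X<50)&(abs(Y)<25)&(Z>78)]);st("plg",P[(X>50)&(X<62)&(abs(Y)<15)&(Z>55)])
E
python3 m2.py
```

```text
table 0.006818575663658066
blue (4114, array([607. ,  18.1]), array([ 88.9, 192.3]), 17.95) 9.925894906843808
tall 1060 x [76.2 87.9] y [-30.1   2.3  32.5] z 112.0 (array([584.5,  87.4]), array([64.4, 11.7]), 18.04)
low 961 x [-69.4 -49.5] y [-30.2   1.4  33. ] z 77.8 (array([628.3, -47.2]), array([64. , 20.8]), 18.08)
caps+housing 3014 x [-42.4  46.3] y [-19.3   1.4  22.1] z 78.3 (array([609.3,  11. ]), array([44. , 89.8]), 18.15)
housing 1501 x [-24.2  24.8] y [-16.1   1.4  18.8] z 77.8 (array([609.7,   9.4]), array([35.9, 50. ]), 17.75)
capP 624 x [28.5 45.9] y [-19.7   1.5  22.7] z 81.5 (array([598.4,  44.7]), array([42.7, 18.1]), 17.98)
plg 197 x [50.1 61.6] y [-8.1  1.5  9.9] z 67.2 (array([592.1,  62.4]), array([18.2, 11.9]), 19.68)
```

Emit:
send_rows(increments=[[-0.4,1,50,0,0,0],[0,0,50,0,0,0],[0,0,50,0,0,0],[0,0,25,0,0,0],[0,0,11,0,0,0]])

```text
time: 3.28
tool_pos: [608.0, 12.1, 43.4]
tcp_rot: [-179.8, -0.1, 108.0]
ft_force: [0.1, -0.5, 0.2]
finger_gap: 85.3
grip_force: 0.0
```

Emit:
send_rows(increments=[[0,0,0,0,0,0],[0,0,0,0,0,0],[0,0,0,0,0,0],[0,0,0,0,0,0],[0,0,0,0,0,0]], grip=1, grip_force=20)

```text
time: 3.9
tool_pos: [610.8, 10.6, 47.2]
tcp_rot: [179.9, 0.0, 107.9]
ft_force: [-2.8, 0.1, 7.2]
finger_gap: 35.8
grip_force: 24.8
```

Emit:
send_rows(increments=[[0,0,0,0,0,0],[0,0,0,0,0,0],[0,0,0,0,0,0],[0,0,0,0,0,0],[0,0,0,0,0,0]], grip_force=60)

```text
time: 4.53
tool_pos: [610.9, 10.7, 47.3]
tcp_rot: [179.9, 0.0, 107.9]
ft_force: [-2.3, 0.4, 7.2]
finger_gap: 35.2
grip_force: 61.2
```

Emit:
send_rows(increments=[[5,0,0,0,0,0],[5,0,0,0,0,0],[3,0,0,0,0,0],[0,0,0,0,0,0],[0,0,0,0,0,0]])

```text
time: 5.15
tool_pos: [607.1, 22.5, 46.8]
tcp_rot: [179.9, 0.1, 107.9]
ft_force: [0.7, -5.5, 6.2]
finger_gap: 35.1
grip_force: 60.8
```

```bash
python3 - <<'E'
from h import *
P=[];
for i in range(4):
    s=r.sense(); print(np.round(s["tool_pos"],1),np.round(s["ft_force"],1),np.round(s["wrist_torque"],2),s["time"]); r.snapshot("wrist")
E
python3 w.py w2
```

```text
[607.1  22.5  46.8] [ 0.7 -5.5  6.2] [-0.32  0.14  0.04] 5.15
[607.1  22.5  46.8] [ 0.6 -4.8  7. ] [-0.3   0.08  0.04] 5.2
[607.1  22.5  46.8] [ 0.7 -5.1  5.9] [-0.27  0.1   0.08] 5.25
[607.1  22.4  46.8] [-0.5 -4.8  6.5] [-0.32  0.1   0.01] 5.3
195816 [[ 430. -160.   -1.]
 [ 837.  181.  136.]]
[[0.95, 0.29, 0.1, 581.1], [0.31, -0.9, -0.31, 103.64], [0.0, 0.33, -0.94, 189.29], [0.0, 0.0, 0.0, 1.0]]
```

View pics/w2.png

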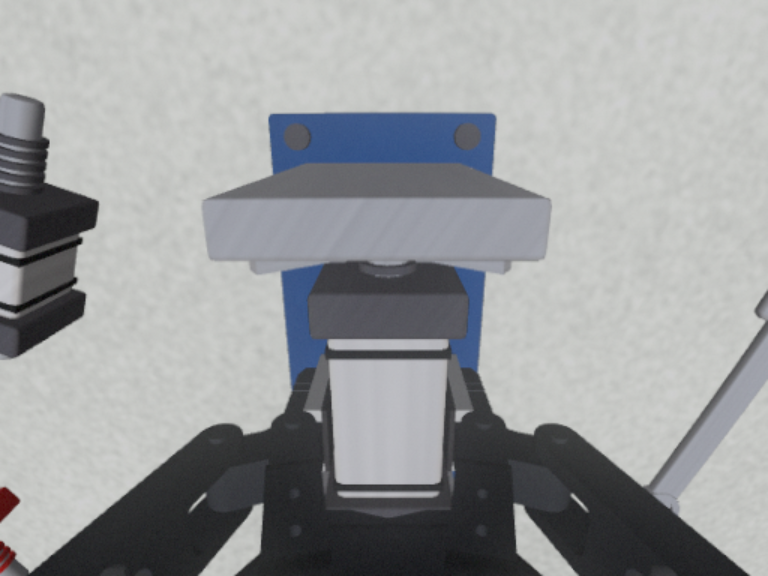

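The spent cartridge is gripped and has moved 12.4 mm towards the tall stop, so its nose is clear. I'll push a little more, then lift.

Emit:
send_rows(increments=[[1.5,0,0,0,0,0],[0,0,-8,0,0,0],[0,0,-10,0,0,0],[0,0,-10,0,0,0],[0,0,-10,0,0,0]])

```text
time: 6.02
tool_pos: [604.5, 24.0, 82.8]
tcp_rot: [-179.9, 0.0, 107.9]
ft_force: [0.8, -5.0, -7.1]
finger_gap: 35.4
grip_force: 60.3
```

Emit:
send_rows(increments=[[0,0,-15,0,0,0],[0,0,-25,0,0,0],[0,0,-25,0,0,0],[0,0,-10,0,0,0],[0,0,0,0,0,0]])

```text
time: 6.65
tool_pos: [605.5, 24.8, 158.6]
tcp_rot: [180.0, -0.0, 107.9]
ft_force: [0.6, -0.1, -3.0]
finger_gap: 35.3
grip_force: 60.7
```

```bash
python3 w.py w3
cat > d.py <<'E'
import sys; from h import *
# args: target x y z yaw -> tool-frame delta in current frame and in target-yaw frame
x,y,z,yaw=map(float,sys.argv[1:5]); s=r.sense(); p=s["tool_pos"]; cy=s["tcp_rot"][2]
d=np.array([x,y,z])-p
print(s["time"],np.round(p,1),np.round(s["tcp_rot"],2),np.round(s["ft_force"],1))
for n,a in(("now",cy),("target",yaw)):
    t=np.radians(a); print(n,np.round([d[0]*np.cos(t)+d[1]*np.sin(t),d[0]*np.sin(t)-d[1]*np.cos(t),-d[2]],1))
print("turn z",round(np.radians((cy-yaw+180)%360-180),3))
E
python3 d.py 477 307 147 74.5
```

```text
195785 [[ 332. -394. -418.]
 [1559.  215.  248.]]
[[0.95, 0.29, 0.1, 579.72], [0.31, -0.9, -0.31, 105.85], [0.0, 0.33, -0.94, 301.22], [0.0, 0.0, 0.0, 1.0]]
6.7 [604.9  24.8 157.5] [-1.7995e+02 -4.0000e-02  1.0795e+02] [ 0.4  0.2 -3.6]
now [307.9 -34.7  10.5]
target [ 237.8 -198.6   10.5]
turn z 0.584
```

View pics/w3.png

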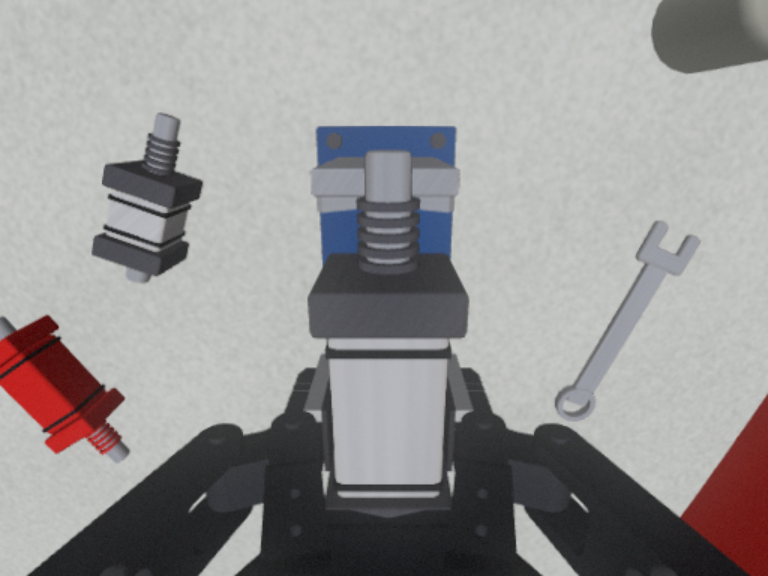

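The spent cartridge is held clear above the cradle with its plunger extended. Moving to the tray.

Emit:
send_rows(increments=[[0,0,0,0,0,0.146],[0,0,0,0,0,0.146],[0,0,0,0,0,0.146],[0,0,0,0,0,0.146],[0,0,0,0,0,0]])

```text
time: 7.32
tool_pos: [604.3, 24.6, 156.5]
tcp_rot: [-179.8, 0.0, 74.5]
ft_force: [0.5, -0.4, -3.2]
finger_gap: 35.1
grip_force: 60.7
```

Emit:
send_rows(increments=[[40,-33,0,0,0,0],[40,-33,0,0,0,0],[40,-33,0,0,0,0],[40,-33,0,0,0,0],[40,-33,0,0,0,0]])

```text
time: 7.95
tool_pos: [498.5, 262.6, 157.5]
tcp_rot: [-179.9, 0.0, 74.7]
ft_force: [-0.0, 0.3, -4.0]
finger_gap: 35.1
grip_force: 61.1
```

Emit:
send_rows(increments=[[38,-33,0,0,0,0],[0,0,30,0,0,0],[0,0,30,0,0,0],[0,0,20,0,0,0],[0,0,10,0,0,0]])

```text
time: 8.57
tool_pos: [477.4, 306.2, 66.5]
tcp_rot: [-179.9, 0.1, 74.5]
ft_force: [0.3, -0.0, -2.9]
finger_gap: 34.9
grip_force: 61.1
```

Emit:
send_rows(increments=[[0,0,10,0,0,0],[0,0,10,0,0,0],[0,0,10,0,0,0],[0,0,8,0,0,0],[0,0,0,0,0,0]])

```text
time: 9.2
tool_pos: [477.7, 306.5, 29.4]
tcp_rot: [-179.9, 0.1, 74.5]
ft_force: [0.8, 0.2, -4.3]
finger_gap: 34.6
grip_force: 61.1
```

Emit:
send_rows(increments=[[0,0,5,0,0,0],[0,0,4,0,0,0],[0,0,3,0,0,0],[0,0,2,0,0,0],[0,0,0,0,0,0]])

```text
time: 9.82
tool_pos: [478.1, 306.7, 16.1]
tcp_rot: [-180.0, 0.0, 74.5]
ft_force: [-0.1, -0.9, -3.7]
finger_gap: 35.4
grip_force: 61.1
```

Emit:
send_rows(increments=[[0,0,1,0,0,0],[0,0,1,0,0,0],[0,0,1,0,0,0],[0,0,0,0,0,0],[0,0,0,0,0,0]])

```text
time: 10.45
tool_pos: [478.4, 306.9, 13.5]
tcp_rot: [180.0, -0.0, 74.5]
ft_force: [-0.6, -0.1, 0.1]
finger_gap: 35.2
grip_force: 61.4
```

Emit:
send_rows(increments=[[0,0,1,0,0,0],[0,0,0,0,0,0],[0,0,0,0,0,0]])

```text
time: 10.82
tool_pos: [478.4, 306.9, 13.5]
tcp_rot: [180.0, 0.0, 74.5]
ft_force: [-6.8, -3.3, 10.4]
finger_gap: 35.1
grip_force: 62.9
```

Emit:
send_rows(increments=[[0,0,0,0,0,0],[0,0,0,0,0,0],[0,0,0,0,0,0],[0,0,0,0,0,0]], grip=-1)

```text
time: 11.32
tool_pos: [478.3, 306.8, 12.2]
tcp_rot: [-180.0, 0.0, 74.5]
ft_force: [-0.5, 0.4, -0.7]
finger_gap: 85.4
grip_force: 0.0
```

Emit:
send_rows(increments=[[0,0,-20,0,0,0],[0,0,-40,0,0,0],[0,0,-50,0,0,0],[0,0,-50,0,0,0],[0,0,-30,0,0,0]])

```text
time: 11.95
tool_pos: [479.5, 307.4, 207.6]
tcp_rot: [179.8, -0.2, 74.5]
ft_force: [0.9, 0.0, -0.0]
finger_gap: 85.3
grip_force: 0.0
```

```bash
python3 - <<'E'
from h import *
s=r.snapshot("top"); W=cloud(s); P=W.reshape(-1,3); c=np.array([477,307.5])
P=P[np.isfinite(P[:,2])]
Q=P[(np.hypot(*(P[:,:2]-c).T)<70)&(P[:,2]>24)&(P[:,2]<60)]
print(len(Q),cv2.minAreaRect(Q[:,:2].astype(np.float32)),np.percentile(Q[:,2],[5,50,95]))
E
python3 d.py 449 -338 200 68.8
```

```text
528 ((477.97296142578125, 299.51776123046875), (110.76048278808594, 43.569618225097656), 73.90789031982422) [32.32055917 45.40869464 50.95768169]
12.0 [480.9 308.2 211.5] [179.56  -0.41  74.48] [1.4 0.1 3.6]
now [-631.1  142.2   11.5]
target [-614.   204.    11.5]
turn z 0.099
```

Emit:
send_rows(increments=[[0,0,0,0,0,0.099],[-45,15,0,0,0,0],[-47,15.5,0,0,0,0],[-47,15.5,0,0,0,0],[-47,15.5,0,0,0,0]])

```text
time: 12.62
tool_pos: [468.2, 109.8, 203.6]
tcp_rot: [179.9, -0.0, 68.8]
ft_force: [0.6, -0.7, -0.2]
finger_gap: 85.1
grip_force: 0.0
```

Emit:
send_rows(increments=[[-47,15.5,0,0,0,0],[-47,15.5,0,0,0,0],[-47,15.5,0,0,0,0],[-47,15.5,0,0,0,0],[-47,16,0,0,0,0]])

```text
time: 13.25
tool_pos: [456.0, -137.8, 203.8]
tcp_rot: [179.9, -0.0, 68.8]
ft_force: [0.5, 0.1, -0.2]
finger_gap: 85.5
grip_force: 0.0
```

Emit:
send_rows(increments=[[-47,16,0,0,0,0],[-47,16,0,0,0,0],[-47,16,0,0,0,0],[-47,16,0,0,0,0],[0,0,0,0,0,0]])

```text
time: 13.88
tool_pos: [447.0, -337.7, 203.3]
tcp_rot: [180.0, 0.1, 68.6]
ft_force: [-0.9, 0.7, 0.0]
finger_gap: 85.6
grip_force: 0.0
```

```bash
python3 w.py w4
python3 - <<'E'
from h import *
W=np.load("w4.npz")["W"]; P=W.reshape(-1,3); P=P[np.isfinite(P[:,2])]; c=np.array([449,-338])
k=np.hypot(*(P[:,:2]-c).T)<100
for lo in (6,30,41): 
    Q=P[k&(P[:,2]>lo)&(P[:,2]<55)]; print(lo,len(Q),cv2.minAreaRect(Q[:,:2].astype(np.float32)))
print(np.median(P[k&(P[:,2]<6)][:,2]))
E
python3 d.py 449 -338 10 68.8
```

```text
195842 [[  25. -694.   -2.]
 [ 737. -103.  293.]]
[[0.93, -0.34, -0.12, 478.41], [-0.36, -0.88, -0.31, -258.16], [0.0, 0.33, -0.94, 345.81], [0.0, 0.0, 0.0, 1.0]]
6 3527 ((452.853515625, -329.32843017578125), (140.5353240966797, 43.584659576416016), 68.55316162109375)
30 2983 ((452.41473388671875, -330.4454345703125), (134.97189331054688, 43.584659576416016), 68.55316162109375)
41 1099 ((449.5383605957031, -338.14605712890625), (90.16433715820312, 43.25246810913086), 68.29296112060547)
-0.05068588911620964
13.925 [ 447.4 -335.9  203.1] [179.97   0.    68.65] [0.  0.4 0.1]
now [ -1.3   2.3 193.1]
target [ -1.3   2.3 193.1]
turn z -0.003
```

View pics/w4.png

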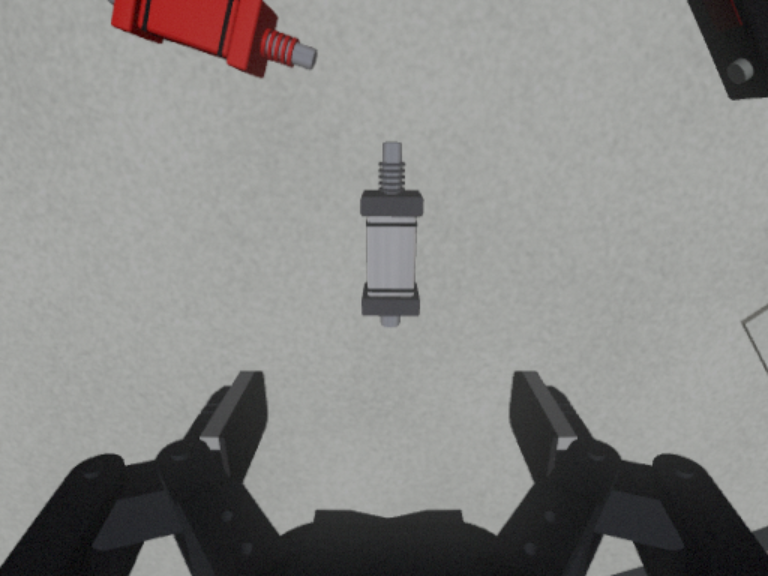

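The fresh cartridge is at (390,255) in the image, aligned with the tool and with nothing near the fingers. Going down to grip it.

Emit:
send_rows(increments=[[-1,2.5,50,0,0,0.003],[0,0,50,0,0,0],[0,0,50,0,0,0],[0,0,30,0,0,0],[0,0,14,0,0,0]])

```text
time: 14.55
tool_pos: [449.1, -334.5, 6.9]
tcp_rot: [-179.9, -0.1, 68.7]
ft_force: [0.4, 0.5, 0.4]
finger_gap: 85.2
grip_force: 0.0
```

Emit:
send_rows(increments=[[0,0,0,0,0,0],[0,0,0,0,0,0],[0,0,0,0,0,0],[0,0,0,0,0,0],[0,0,0,0,0,0]], grip=1, grip_force=25)

```text
time: 15.18
tool_pos: [450.9, -337.4, 10.3]
tcp_rot: [179.8, 0.1, 68.6]
ft_force: [-0.1, 1.7, 7.1]
finger_gap: 35.7
grip_force: 26.6
```

Emit:
send_rows(increments=[[0,0,0,0,0,0],[0,0,0,0,0,0],[0,0,0,0,0,0]], grip_force=60)

```text
time: 15.55
tool_pos: [451.0, -337.4, 10.4]
tcp_rot: [179.8, 0.1, 68.6]
ft_force: [-1.1, 1.0, 8.7]
finger_gap: 35.0
grip_force: 60.5
```

Emit:
send_rows(increments=[[0,0,-15,0,0,0],[0,0,-40,0,0,0],[0,0,-50,0,0,0],[0,0,-45,0,0,0],[0,0,0,0,0,0]])

```text
time: 16.18
tool_pos: [452.0, -338.5, 164.2]
tcp_rot: [179.5, 0.2, 68.6]
ft_force: [0.5, -1.8, -4.6]
finger_gap: 35.4
grip_force: 61.2
```

```bash
python3 d.py 608 20 157 108.05
```

```text
16.175 [ 452.  -338.5  164.2] [179.51   0.19  68.62] [ 0.5 -1.8 -4.6]
now [390.7  14.6   7.2]
target [292.5 259.4   7.2]
turn z -0.688
```

Emit:
send_rows(increments=[[0,0,0,0,0,-0.172],[0,0,0,0,0,-0.172],[0,0,0,0,0,-0.172],[0,0,0,0,0,-0.172],[0,0,0,0,0,0]], grip_force=80)

```text
time: 16.8
tool_pos: [448.9, -335.7, 156.8]
tcp_rot: [-179.9, -0.1, 108.0]
ft_force: [-0.6, -0.1, -3.4]
finger_gap: 34.8
grip_force: 84.6
```

Emit:
send_rows(increments=[[30,28,0,0,0,0],[30,28,0,0,0,0],[30,28,0,0,0,0],[30,28,0,0,0,0],[30,28,0,0,0,0]])

```text
time: 17.42
tool_pos: [536.2, -149.0, 157.5]
tcp_rot: [-179.9, -0.0, 107.8]
ft_force: [0.5, -0.7, -4.7]
finger_gap: 34.7
grip_force: 84.5
```

Emit:
send_rows(increments=[[30,28,0,0,0,0],[30,28,0,0,0,0],[30,28,0,0,0,0],[30,28,0,0,0,0],[0,0,0,0,0,0]])

```text
time: 18.05
tool_pos: [605.8, 1.2, 157.3]
tcp_rot: [-180.0, -0.1, 108.0]
ft_force: [-0.3, -1.2, -4.6]
finger_gap: 34.6
grip_force: 84.6
```

```bash
python3 d.py 614.6 -0.7 110 108.05; python3 w.py w5; python3 d.py 614.6 -0.7 110 108.05
```

```text
18.05 [605.8   1.2 157.3] [-1.7995e+02 -7.0000e-02  1.0799e+02] [-0.3 -1.2 -4.6]
now [-4.6  7.8 47.3]
target [-4.6  7.8 47.3]
turn z -0.001
195807 [[ 333. -415. -416.]
 [1559.  203.  247.]]
[[0.95, 0.29, 0.1, 580.26], [0.31, -0.9, -0.31, 82.17], [-0.0, 0.33, -0.94, 300.08], [0.0, 0.0, 0.0, 1.0]]
18.1 [ 6.053e+02 -4.000e-01  1.573e+02] [-1.7991e+02 -3.0000e-02  1.0798e+02] [ 0.6 -0.9 -4. ]
now [-3.2  8.8 47.3]
target [-3.2  8.8 47.3]
turn z -0.001
```

View pics/w5.png

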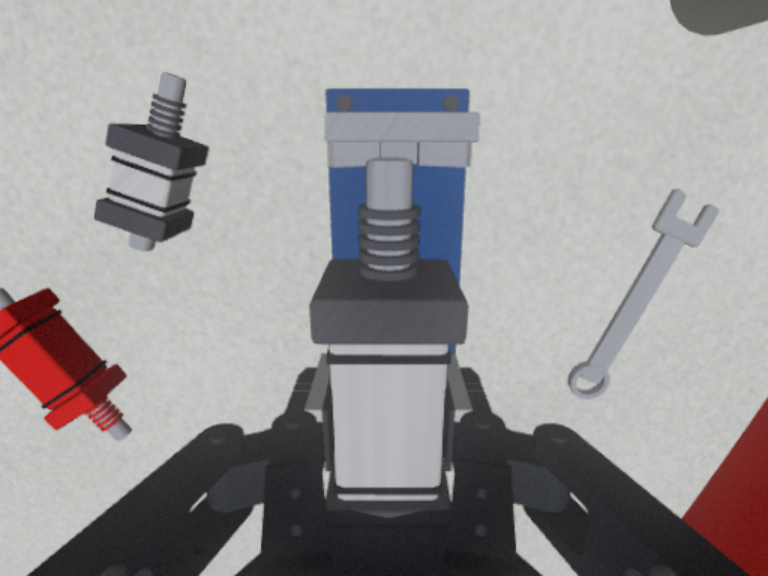

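The fresh cartridge is held above the cradle, pointing at the tall stop and slightly left of the groove (plunger tip (390,165), groove at 399). I'll get the relative offset from the depth.

```bash
cat > rel.py <<'E'
from h import *
import sys
W=np.load(sys.argv[1]+".npz")["W"]; P=W.reshape(-1,3); P=P[np.isfinite(P[:,2])]
t=np.radians(108.05); o=np.array([609.4,10.8]); ax=np.array([np.cos(t),np.sin(t)]); la=np.array([np.sin(t),-np.cos(t)])
X=(P[:,:2]-o)@ax; Y=(P[:,:2]-o)@la; Z=P[:,2]; zc=float(sys.argv[2]) # approx axis z of held
def st(n,m):
    print(n,m.sum(),"x",np.round(np.percentile(X[m],[1,99]),1),"y",np.round(np.percentile(Y[m],[1,99]),1),round(np.mean(np.percentile(Y[m],[1,99])),1),"z",np.round(np.percentile(Z[m],[50,98]),1))
st("tallplate",(X>70)&(X<92)&(abs(Y)<36)&(Z>108)&(Z<116))
h=(abs(Y)<40)
st("cap",h&(X>5)&(X<60)&(Z>zc+19)&(Z<zc+26))
st("housing",h&(abs(X+12)<30)&(abs(Y)<26)&(Z>zc+14)&(Z<zc+22))
st("rod",(X>56)&(X<75)&(abs(Y)<20)&(Z>zc)&(Z<zc+12))
E
python3 rel.py w5 170
```

```text
tallplate 2155 x [74.7 86.6] y [-31.4  30.8] -0.3 z [111.9 113.5]
cap 3139 x [21.4 34.9] y [-26.8  15.6] -5.6 z [190.7 191.9]
housing 8587 x [-41.7  17.6] y [-24.   20.8] -1.6 z [186.8 189.8]
rod 1144 x [56.1 70.5] y [-13.2   1.8] -5.7 z [174.9 178.2]
```

```bash
sed 's/(X>5)&(X<60)/(X>35)\&(X<75)/; s/X>56)&(X<75/X>80)\&(X<100/' rel.py > rel3.py; python3 rel3.py w3 170; sed 's/(X>5)&(X<60)/(X>35)\&(X<75)/' rel.py > rel3.py; python3 rel3.py w2 60
```

```text
tallplate 1218 x [75.  86.2] y [-31.5  31.4] -0.1 z [112.  113.5]
cap 4329 x [35.8 59.9] y [-19.9  22.3] 1.2 z [192.7 194. ]
housing 4755 x [-17.5  17.6] y [-17.8  20.1] 1.2 z [189.  191.5]
rod 1299 x [80.1 95.4] y [-6.6  9.3] 1.3 z [177.1 180.7]
tallplate 9954 x [74.8 86.5] y [-30.9  30.6] -0.1 z [111.9 113.2]
cap 3631 x [43.6 65.6] y [-31.9  31.8] -0.0 z [81.3 82.6]
housing 5309 x [-20.6  17.6] y [-16.4  20.3] 1.9 z [77.3 80.7]
rod 994 x [56.5 62.8] y [-18.6  19.3] 0.4 z [67.2 71.7]
```

Emit:
send_rows(increments=[[-1,5.4,0,0,0,0],[0,0,25,0,0,0],[0,0,25,0,0,0],[0,0,14,0,0,0],[0,0,0,0,0,0]])

```text
time: 18.73
tool_pos: [610.1, -1.5, 92.9]
tcp_rot: [-179.9, -0.1, 108.0]
ft_force: [0.2, 0.4, -4.2]
finger_gap: 34.8
grip_force: 84.5
```

Emit:
send_rows(increments=[[0,0,0,0,0,0],[0,0,0,0,0,0]])

```text
time: 18.98
tool_pos: [612.2, -1.0, 95.8]
tcp_rot: [179.9, 0.1, 108.0]
ft_force: [-0.2, -0.5, -5.0]
finger_gap: 34.7
grip_force: 84.5
```

```bash
python3 w.py w6 >/dev/null; python3 rel.py w6 103.5;python3 d.py 614.6 -0.7 92 108.05
```

```text
tallplate 4757 x [74.6 86.2] y [-31.   30.8] -0.1 z [111.9 113.3]
cap 4517 x [ 5.3 31. ] y [-21.5  20.6] -0.4 z [127.8 129.4]
housing 5598 x [-41.   14.9] y [-21.9  21.9] -0.0 z [125.  125.5]
rod 969 x [56.2 75. ] y [-17.9  17.7] -0.1 z [112.5 114.8]
19.025 [612.   -1.   95.6] [1.7989e+02 5.0000e-02 1.0804e+02] [-0.5 -0.3 -3.7]
now [-0.5  2.6  3.6]
target [-0.5  2.6  3.6]
turn z -0.0
```

Emit:
send_rows(increments=[[0,0.3,3,0,0,0],[5,0,0,0,0,0],[5,0,0,0,0,0],[0,0,0,0,0,0],[0,0,0,0,0,0]])

```text
time: 19.65
tool_pos: [608.3, 8.5, 91.3]
tcp_rot: [-180.0, 0.0, 108.1]
ft_force: [0.5, -2.3, -5.0]
finger_gap: 34.6
grip_force: 84.5
```

Emit:
send_rows(increments=[[5,0,0,0,0,0],[5,0,0,0,0,0],[4,0,0,0,0,0],[0,0,0,0,0,0],[0,0,0,0,0,0]])

```text
time: 20.27
tool_pos: [604.0, 21.9, 91.3]
tcp_rot: [-180.0, 0.0, 108.1]
ft_force: [1.1, -4.1, -5.8]
finger_gap: 34.9
grip_force: 84.5
```

```bash
python3 w.py w7 >/dev/null; python3 rel.py w7 103;python3 d.py 606.6 24 92 108.05
```

```text
tallplate 4430 x [71.2 86.3] y [-31.2  31. ] -0.1 z [111.9 113.2]
cap 3860 x [ 8.2 55.2] y [-26.9  25.3] -0.8 z [124.5 128.3]
housing 5283 x [-22.1  17.6] y [-19.4  17.2] -1.1 z [120.8 123.7]
rod 1388 x [56.1 74.9] y [-11.6   8.6] -1.5 z [108.9 112.2]
20.325 [604.   21.8  91.3] [-1.8000e+02  1.0000e-02  1.0805e+02] [ 1.1 -5.2 -5.6]
now [ 1.2  3.1 -0.7]
target [ 1.2  3.1 -0.7]
turn z -0.0
```

View pics/w7.png

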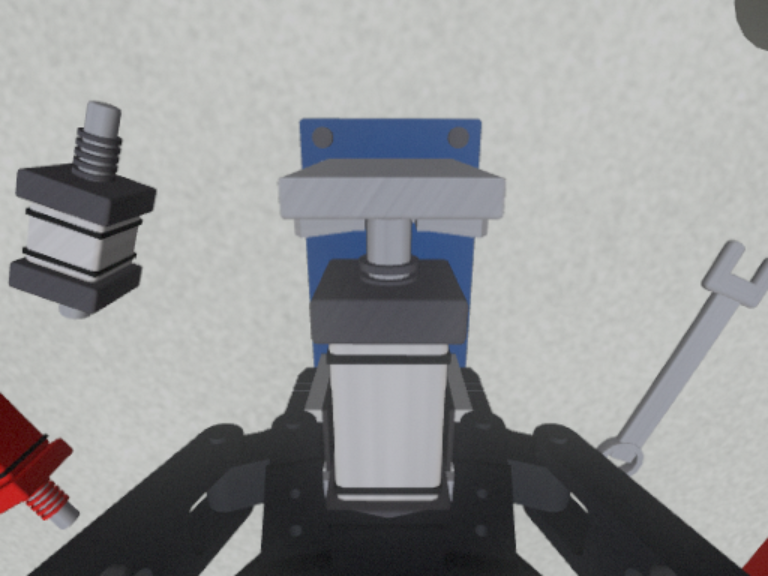

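The plunger is pressed against the back plate above the groove, and the rod sits about 1 mm left of centre. I'll correct that, press further and lower.

Emit:
send_rows(increments=[[3,1.5,0,0,0,0],[0,0,4,0,0,0],[0,0,4,0,0,0],[0,0,4,0,0,0],[0,0,0,0,0,0]])

```text
time: 20.95
tool_pos: [604.5, 25.3, 78.8]
tcp_rot: [-180.0, -0.0, 108.0]
ft_force: [2.5, -4.1, -4.9]
finger_gap: 34.8
grip_force: 84.7
```

Emit:
send_rows(increments=[[0,0,3,0,0,0],[0,0,2,0,0,0],[0,0,0,0,0,0],[0,0,0,0,0,0]])

```text
time: 21.45
tool_pos: [604.3, 25.3, 74.0]
tcp_rot: [-180.0, -0.0, 108.1]
ft_force: [2.9, -5.5, -4.0]
finger_gap: 34.8
grip_force: 84.7
```

```bash
python3 w.py w8 >/dev/null
cat > rel2.py <<'E'
from h import *
import sys
W=np.load(sys.argv[1]+".npz")["W"]; P=W.reshape(-1,3); P=P[np.isfinite(P[:,2])]
t=np.radians(108.05); o=np.array([609.4,10.8]); ax=np.array([np.cos(t),np.sin(t)]); la=np.array([np.sin(t),-np.cos(t)])
X=(P[:,:2]-o)@ax; Y=(P[:,:2]-o)@la; Z=P[:,2]
zt=np.median(Z[(X>42)&(X<52)&(abs(Y)<12)]); print("axis z",zt-22)
m=(X>25)&(X<62)&(abs(Y)<25)&(abs(Z-zt)<1.5); print("cap x",np.percentile(X[m],[1,99]).round(1),"y",[round(np.percentile(Y[m&(X>42)&(X<53)],q),1) for q in (1,99)], m.sum())
m=(X>62)&(X<72)&(abs(Y)<9)&(abs(Z-zt+22-3)<8); 
if m.sum()>20: print("rod y",np.percentile(Y[m],[2,98]).round(1),m.sum())
E
python3 rel2.py w7; python3 rel2.py w8;python3 d.py 606.6 24 92 108.05
```

```text
axis z 102.64897319276828
cap x [41.8 55. ] y [np.float64(-22.2), np.float64(20.3)] 3036
rod y [-7.7  5.6] 665
axis z 85.29582717551497
cap x [26.3 58.2] y [np.float64(-20.6), np.float64(21.6)] 3184
rod y [-6.4  7.1] 485
21.5 [604.4  25.3  74.1] [-179.99   -0.    108.05] [ 2.1 -4.3 -4.3]
now [ -2.    1.7 -17.9]
target [ -2.    1.7 -17.9]
turn z -0.0
```

Emit:
send_rows(increments=[[0,-0.4,4,0,0,0],[0,0,4,0,0,0],[0,0,4,0,0,0],[0,0,0,0,0,0]])

```text
time: 22.0
tool_pos: [603.8, 25.2, 61.6]
tcp_rot: [-180.0, -0.0, 108.0]
ft_force: [2.3, -5.2, -5.1]
finger_gap: 34.7
grip_force: 84.6
```

Emit:
send_rows(increments=[[0,0,4,0,0,0],[0,0,4,0,0,0],[0,0,2,0,0,0],[0,0,0,0,0,0],[0,0,0,0,0,0]])

```text
time: 22.62
tool_pos: [603.9, 25.2, 52.0]
tcp_rot: [-180.0, -0.0, 108.1]
ft_force: [2.4, -3.7, -4.9]
finger_gap: 35.1
grip_force: 84.7
```

```bash
python3 w.py w9 >/dev/null; python3 rel2.py w9; python3 d.py 606.6 24 49 108.05
```

```text
axis z 63.24872897479173
cap x [26.3 58.2] y [np.float64(-21.2), np.float64(21.2)] 3206
22.675 [603.9  25.2  52. ] [-1.7998e+02 -1.0000e-02  1.0805e+02] [ 1.3 -4.7 -5.7]
now [-2.   2.2  3. ]
target [-2.   2.2  3. ]
turn z -0.0
```

Emit:
send_rows(increments=[[0,0,2,0,0,0],[0,0,0,0,0,0],[-3,0,0,0,0,0],[-2,0,0,0,0,0],[0,0,0,0,0,0]])

```text
time: 23.3
tool_pos: [605.8, 20.3, 50.3]
tcp_rot: [180.0, -0.0, 108.0]
ft_force: [1.6, -3.8, -3.3]
finger_gap: 34.7
grip_force: 84.7
```

Emit:
send_rows(increments=[[-3,0,0,0,0,0],[-2,0,0,0,0,0],[-2,0,0,0,0,0],[0,0,0,0,0,0],[0,0,0,0,0,0]])

```text
time: 23.92
tool_pos: [607.8, 13.9, 50.3]
tcp_rot: [-180.0, -0.0, 108.0]
ft_force: [2.1, -3.2, -3.0]
finger_gap: 34.7
grip_force: 84.7
```

```bash
python3 w.py w10 >/dev/null; python3 rel2.py w10; python3 d.py 610.9 10.7 49 108.05
```

```text
axis z 52.95753328231565
cap x [45.6 46.6] y [np.float64(-20.7), np.float64(20.6)] 233
rod y [-8.9  8.7] 46
23.975 [607.8  13.9  50.3] [-180.     -0.    108.05] [ 1.3 -1.9 -2.9]
now [-4.   2.   1.3]
target [-4.   2.   1.3]
turn z 0.0
```

Emit:
send_rows(increments=[[-1,0,0.5,0,0,0],[-1,0,0.5,0,0,0],[0,0,0,0,0,0],[0,0,0,0,0,0]])

```text
time: 24.48
tool_pos: [608.3, 12.3, 49.2]
tcp_rot: [-180.0, -0.0, 108.1]
ft_force: [0.3, 0.3, -2.1]
finger_gap: 34.9
grip_force: 84.8
```

```bash
sed -i 's/(X>42)&(X<52)/(X>33)\&(X<42)/; s/(X>42)&(X<53)/(X>33)\&(X<42)/' rel2.py; python3 rel2.py w10; python3 w.py w11 >/dev/null; python3 rel2.py w11; python3 d.py 610.9 10.7 49 108.05
```

```text
axis z 61.73487754404823
cap x [32.8 46.2] y [np.float64(-20.9), np.float64(21.3)] 3069
rod y [-6.5  7.1] 348
axis z 60.706528168626676
cap x [31.3 44.5] y [np.float64(-21.1), np.float64(21.4)] 3034
rod y [-6.5  7. ] 422
24.525 [608.3  12.3  49.2] [-1.7999e+02 -3.0000e-02  1.0806e+02] [-1.   2.7 -2.7]
now [-2.3  2.   0.2]
target [-2.3  2.   0.2]
turn z 0.0
```

Emit:
send_rows(increments=[[0.5,0,0.7,0,0,0],[0,0,0.5,0,0,0],[0,0,0.5,0,0,0],[0,0,0,0,0,0]], grip_force=30)

```text
time: 25.02
tool_pos: [608.4, 12.3, 48.4]
tcp_rot: [180.0, 0.0, 108.1]
ft_force: [-3.7, 0.4, 6.3]
finger_gap: 34.9
grip_force: 85.9
```

Emit:
send_rows(increments=[[0,0,0,0,0,0],[0,0,0,0,0,0],[0,0,0,0,0,0],[0,0,0,0,0,0],[0,0,0,0,0,0]], grip=-1)

```text
time: 25.65
tool_pos: [608.3, 12.4, 47.6]
tcp_rot: [180.0, -0.0, 108.0]
ft_force: [-0.2, 0.2, -0.3]
finger_gap: 85.4
grip_force: 0.0
```

Emit:
send_rows(increments=[[0,0,-15,0,0,0],[0,0,-30,0,0,0],[0,0,-50,0,0,0],[0,0,-50,0,0,0],[0,0,-20,0,0,0]])

```text
time: 26.28
tool_pos: [610.3, 12.3, 218.2]
tcp_rot: [179.6, 0.2, 108.0]
ft_force: [0.5, 0.0, 0.6]
finger_gap: 85.4
grip_force: 0.0
```

Emit:
send_rows(increments=[[0,0,0,0,0,0],[0,0,0,0,0,0],[0,0,0,0,0,0]])

```text
time: 26.65
tool_pos: [607.0, 12.4, 210.0]
tcp_rot: [-179.8, -0.1, 108.0]
ft_force: [0.1, -0.1, 0.5]
finger_gap: 85.4
grip_force: 0.0
```

```bash
python3 w.py w12 >/dev/null; python3 rel2.py w12; python3 d.py 610.9 10.7 49 108.05; sed 's/w1.npz/w12.npz/' m2.py > m3.py; python3 m3.py | tail -6
```

```text
axis z 59.72652187598982
cap x [31.2 44.6] y [np.float64(-20.9), np.float64(21.7)] 637
rod y [-6.   6.7] 141
26.7 [607.2  12.4 210.3] [-1.7981e+02 -7.0000e-02  1.0805e+02] [-0.   0.2 -0.6]
now [ -2.8   3.  161.3]
target [ -2.8   3.  161.3]
turn z -0.0
tall 1270 x [75.7 87.5] y [-30.    1.9  32.8] z 111.9 (array([584.7,  87.1]), array([63.9, 11.7]), 18.09)
low 729 x [-62.7 -49.3] y [-30.3   0.5  32.6] z 77.8 (array([627.2, -43.9]), array([63.9, 14.2]), 18.25)
caps+housing 3424 x [-42.6  46.3] y [-19.1   1.5  22.2] z 78.3 (array([609.7,  10.9]), array([43.6, 90. ]), 17.76)
housing 1683 x [-24.5  24.2] y [-15.9   1.4  19.1] z 77.8 (array([610.1,   9.5]), array([35.7, 50. ]), 18.13)
capP 723 x [28.2 46. ] y [-19.5   1.3  23. ] z 81.6 (array([598.7,  44.9]), array([43. , 18.3]), 17.41)
plg 230 x [50.4 61.9] y [-7.7  1.3 11.2] z 66.9 (array([592.8,  62.9]), array([19. , 11.7]), 19.09)
```

View pics/w12.png

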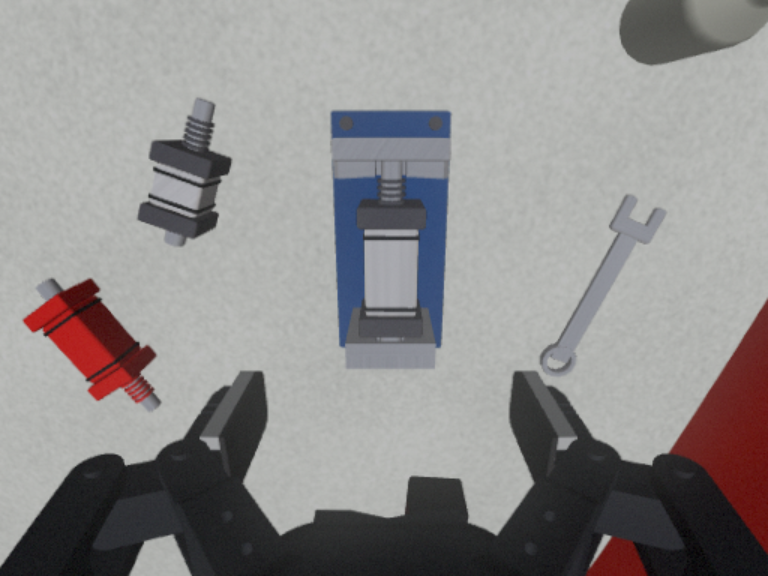

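The fresh cartridge is now at (391,270), in the same place the spent one was (caps x -42.6 to 46.3, the same as before). The spent one lies flat in the tray, so I'll hand in.

```bash
python3 -c "
from bench import r
print(r.hand_in())"
```

```text
the job is handed in; nothing more can be done
None
```

I set the spent cartridge down flat in the tray, fitted the fresh one in the cradle (it measures within about 1 mm of where the spent one sat), let go of everything, and handed the job in at about 27 s; no verdict came back.

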